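# Post the specimen box through the drop-chute flap

## Robot

A 6-joint arm with a two-finger parallel gripper is mounted at the origin on the work surface. World frame = base frame: x ahead of the robot, y to its left, z up, the work surface at z = 0. Lengths are in m, angles in rad, forces in N, time in s.
With the tool pointing down it reaches from about 0.3 to 0.775 m from the base axis. Payload 14.6 kg.
Tool frame: the origin (TCP) lies between the finger pads; the fingertips stand 8 mm ahead of it and the grasp point (between the pads) lies 11 mm behind it (ctrl.tip_reach is the distance from the TCP to the fingertips, in m); y points along the fingers, z is the direction in which the jaws open and shut, and the axes are right-handed (so a half turn about y gives the same grasp; the last joint's range is limited). The gripper opens to 94 mm and grips with 3 to 60 N. Pads are 16 mm wide; open, the fingers measure 119 mm over their backs; the gripper's body (75 mm by 177 mm) begins 78 mm behind the grasp point.
Start: joints at [1.187, 0.3, 1.521, -0, 1.321, -0.067], TCP at [0.171, 0.523, 0.213] pointing down, gripper open.
Joint ranges: [-3.03, 3.03], [-0.79, 2.21], [0.23, 2.52], [-1.04, 4.18], [0, 3.07], [-2.55, 2.55]. Speed limits (rad/s): [2.22, 2.22, 2.57, 3.14, 3.14, 3.14].

## Interface

Orientations are given as [roll, pitch, yaw] about the fixed x, y, z axes, in that order (R = Rz(yaw) Ry(pitch) Rx(roll)).
In Python, from station import ctrl gives the robot as it stands.
- The arm moves only by the tool play_rows, never from a script. Its arguments are lists of equal length, an entry for each row: "twist": the turn, a rotation vector about the world's x, y, z as a fraction of full scale, a list of three; "travel": the shift along the world's x, y, z as a fraction of full scale, a list of three; "grip": the gripper's target within -1 to 1 (shut at 1, half-way at 0, fully open at -1). A call has 1 to 12 rows; each row shifts and turns the commanded pose from where the row before left it; what a row does not reach is not made up. Full scale, the value 1, is 5 cm for a shift and 90 degrees for a turn. A row lasts 1/10 s, in which the tool goes at most 50 mm and 8.59 degrees, less where a joint would pass 70% of its speed; a pose out of reach is approached as far as the arm can. A call with a number of a shift or a turn outside -1 to 1 is refused whole. A call with a gripper value outside its range is refused whole. The fingers move at their own pace and stop on an object; "force" is the grip in N (left out, the last holds). Time passes only in rows, so rows that do not move let the fingers close. It gives the time, the measured TCP pose, the force and the opening at its end, in the units of the state.
- ctrl.get_obs(): the state, without advancing time (a new reading comes with each control period).
- ctrl.camera(name): name is "scene" or "top" or "wrist"; returns a dict with "img" (400x640x3 uint8, red, green, blue), "vfov" (degrees; the focal length in pixels is half the picture's height over the tangent of half this angle, whatever the lens; pixels are square), "cx", "cy" (the principal point, pixels), "rvec" (rotation vector, rad) and "tvec" (3), from world to camera coordinates, as OpenCV has them. Camera axes: x right, y down, z forward; pixel columns grow to the right and rows downward; lengths in m; the calibration is good to about 2 mm. A picture is of the moment at which its call begins. There is no depth.
- ctrl.hand_in(): hands the job in, once; it reports no verdict.
Trained networks look in a picture, given as the dict that the camera call returned (one of the last four; its "shot" number tells which), for a name from the list of things; names that differ only in an ending like _2 or _b are one class to them, and where a whole thing is asked for, a point or a joint stands for the part that bears it (a point fixed in the world has none). Each returns a list of dicts, best first, with "confidence" (0 to 1); they miss things now and then, are a little off and sometimes report something else, mostly with a low value. They report only what shows in the picture. A call takes as long as a camera call. They do not tell look-alikes from the thing itself.
- ctrl.boxes_of(name, picture): "point" ([column, row] in pixels, amid what is visible of it).
- ctrl.trace(name, picture): "pixels" (400x640 bool, what is visible of it) and "point" ([column, row] in pixels, amid what is visible of it).
The state is a dict: "time_s": time; "qpos": joint angles; "joint_vel": joint speeds; "tau": joint torques, N m; "ee_pos": TCP position; "eef_rot": TCP orientation; "force": force on the tool from outside, world axes, zero at the start; "moment": the same for the moment, N m; "grip_width": finger opening in m.
Only numpy, scipy, OpenCV 4.12 (cv2) and the standard library are available. Lean on these libraries where they do the work, as an engineer would, in place of code of your own. Each camera call takes 0.05 s, during which the arm holds its last target.

## Task

Push the orange-lidded specimen box along the bench and in through the blue sprung flap of the white drop-chute cabinet, far enough that it drops off the hidden ledge and slides down the chute, then draw the hand back out so that the flap swings fully shut. Push gently: do not ram the box into the cabinet. Leave everything else on the bench where it is.

Things in the scene. Friction and masses are not known exactly. Their poses are not given: they have to be found in the camera images.
- specimen_box_center (a point): Centre of the specimen box: a closed rigid white box with an orange lid, 88 mm wide (its x), 120 mm long (its y) and 50 mm high, 0.3 to 0.65 kg, too wide to grasp; it stands flat on the bench with this point 25 mm up. Its own +y end roughly faces the cabinet. Moving it takes about 1 to 5 N on the flat.
- port_sill (a point): Middle of the sill of the cabinet's opening, level with the bench top, in the plane of the shut flap. y axis points straight in (level), x along the front, z up. Opening 132 mm wide, 136 high. The front is flat, 20 mm thick (from 4 before to 16 behind this plane), 372 wide, 178 high, roofed behind: a hand pointing straight down cannot follow the box in; fingers tilted 45 degrees forward reach about 30 mm in.
- port_inner (a point): Point on the level floor inside, 40 mm in from the sill point. The floor ends at an edge 60 to 72 mm in from the sill point (varies, not measured), then a 45 degree slide 260 mm long leads down between side walls to a padded stop. The box tips over and slides away only with over half its length past the edge: back end about 2 to 22 mm in. Let go earlier, it stays, flap lying on it.
- flap (a joint): The blue flap, 126 mm wide and 128 mm long, hung from a hinge along its top edge 132 mm above the sill. 0 rad is shut (hanging), growing as its lower edge swings into the cabinet, to 1.45 rad; a spring returns it (about 0.06 Nm shut, 0.17 Nm wide open). Pushing the box in under it takes up to about 8 N.
- empty_box_center (a point): Centre of a like box with a grey lid, same size, standing on the right of the bench; leave alone.
- tube_rack: White rack of orange-capped sample tubes, 84 by 156 mm and 101 mm high, origin under its centre; leave alone.
- dropper_bottle: White bottle, 60 mm across and 140 mm high, origin under its centre, on the far side of the bench; leave alone.
- waste_beaker: Green plastic beaker, 90 mm across and 110 mm high, origin under its centre, on the far side of the bench; leave alone.
Things that resemble listed ones, but are neither listed nor needed, are in the scene too. Leave any purple, red or turquoise look-alike of the part that bears specimen_box_center alone.

How it is judged:
On the way, in this order (a step that is already met when the one before it is completed fails the run):
1. the box pushes the flap open (value of joint flap above 0.4 rad and y of specimen_box_center in the frame of port_sill above -0.06 m and height (world z) of specimen_box_center above 0.015 m), for 0.05 s.
2. the box has slid down the chute (height (world z) of specimen_box_center below -0.08 m and y of specimen_box_center in the frame of port_sill above 0.1 m), for 0.2 s.
At the end, for the whole second after the job is handed in: The orange-lidded box lies down in the chute inside the cabinet (its centre more than 80 mm below the bench top) and the flap hangs shut (within 0.06 rad) (all of step 2 and y of specimen_box_center in the frame of port_sill below 0.4 m and value of joint flap below 0.06 rad); the robot touches nothing.
It fails at once if the box is rammed (the fingers press on it with more than 40 N) (contact force between the fingers and specimen_box above 40 N).
It fails at once if another thing on the bench is moved by more than 20 mm (distance of any of empty_box_center, tube_rack, dropper_bottle, waste_beaker from where it was at the start of the episode above 0.02 m).
It also fails if it takes over 61 s, if anything falls off the work surface, if the arm or the gripper's body presses on something with over 40 N, if the wrist force passes 120 N, or if a joint passes its speed limit or range.

## Working session

There is one attempt and no reset: what is moved stays moved. The work goes in short steps, Python scripts to look and compute and a tool call to move; the robot and the scene stay as the last step left them, time stands still between calls to the robot, and variables do not carry over. Pictures are saved under pics/ and viewed, and the job is handed in when it is done.

Besides the shell and the picture viewer there is one more tool, called after ">>>" by a JSON object that holds its "fn" and its "kwargs", one argument or row to a line. play_rows: Moves the arm, as the interface text tells. Its arguments: {"type":"object","properties":{"twist":{"type":"array"},"travel":{"type":"array"},"grip":{"type":"array"},"force":{"type":"number"}},"required":["twist","travel","grip"]}

```bash
mkdir -p pics
cat > h.py <<'E'
import numpy as np, cv2
from station import ctrl
def cam(n,fn=None):
    p=ctrl.camera(n)
    if fn: cv2.imwrite('pics/'+fn+'.png',cv2.cvtColor(p['img'],cv2.COLOR_RGB2BGR))
    return p
def K(p):
    f=200/np.tan(np.radians(p['vfov'])/2); return f
def ray(p,uv,z):
    f=K(p);R=cv2.Rodrigues(np.array(p['rvec'],float))[0];t=np.array(p['tvec'],float)
    d=R.T@np.array([(uv[0]-p['cx'])/f,(uv[1]-p['cy'])/f,1]);c=-R.T@t
    return c+d*(z-c[2])/d[2]
def proj(p,X):
    f=K(p);R=cv2.Rodrigues(np.array(p['rvec'],float))[0]
    c=np.asarray(X,float)@R.T+np.array(p['tvec'],float)
    return np.c_[c[:,0]/c[:,2]*f+p['cx'],c[:,1]/c[:,2]*f+p['cy']]
E
python3 - <<'E'
from h import *
for n in ['scene','top','wrist']:
    p=cam(n,n+'0'); print(n,p['vfov'],p['rvec'],p['tvec'])
    for k in ['specimen_box_center','flap','empty_box_center','tube_rack','dropper_bottle','waste_beaker']:
        print(k,[(np.round(b['point']).tolist(),round(b['confidence'],2)) for b in ctrl.boxes_of(k,p)])
print(ctrl.get_obs(),[k for k in p])
E
```

```text
scene 46.58631047935956 [ 2.37623163  0.58462189 -0.21332759] [-0.39883285 -0.18276851  1.43673013]
specimen_box_center [([314.0, 213.0], 0.93), ([231.0, 215.0], 0.82), ([396.0, 219.0], 0.81), ([294.0, 166.0], 0.72), ([156.0, 255.0], 0.63), ([392.0, 102.0], 0.38)]
flap [([289.0, 334.0], 0.68), ([364.0, 142.0], 0.58)]
empty_box_center [([293.0, 334.0], 0.56)]
tube_rack [([216.0, 285.0], 0.57)]
dropper_bottle [([414.0, 259.0], 0.73)]
waste_beaker [([394.0, 297.0], 0.83)]
top 55.595980186237384 [ 2.13303512 -2.17891275  0.12011127] [-0.07013601  0.51495866  0.96238081]
specimen_box_center [([292.0, 143.0], 0.69), ([440.0, 328.0], 0.67), ([321.0, 217.0], 0.62), ([368.0, 290.0], 0.6)]
flap [([212.0, 209.0], 0.87)]
empty_box_center [([443.0, 171.0], 0.84)]
tube_rack [([441.0, 250.0], 0.65)]
dropper_bottle [([336.0, 105.0], 0.87)]
waste_beaker [([379.0, 105.0], 0.89)]
wrist 69.88462696253643 [-2.35599399 -1.70617993 -0.23524642] [-0.54926231 -0.02954297  0.39330786]
specimen_box_center []
flap []
empty_box_center []
tube_rack []
dropper_bottle []
waste_beaker []
{'time_s': 1.05, 'qpos': array([ 1.18741494e+00,  2.99906145e-01,  1.52100767e+00,  2.06236437e-05,
        1.32068739e+00, -6.65802470e-02]), 'joint_vel': array([0.00087555, 0.00051421, 0.00074923, 0.00059624, 0.0002214 ,
       0.00019972]), 'tau': array([ 1.12955739e-03, -5.31685674e+01, -3.52901566e+01,  7.09253107e-02,
        2.13488453e-02, -5.50116113e-05]), 'ee_pos': array([0.17132465, 0.52262573, 0.21343896]), 'eef_rot': array([-1.57080353e+00,  2.05067530e-05, -3.16806244e-01]), 'force': array([-0.04326952, -0.06330428, -0.05247669]), 'moment': array([-0.01283658,  0.00288294, -0.03358112]), 'grip_width': 0.09400663862570044} ['img', 'vfov', 'cx', 'cy', 'rvec', 'tvec', 'shot']
```

View pics/scene0.png

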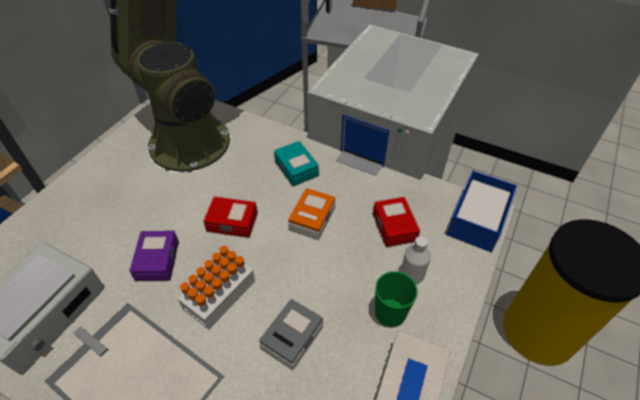

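View pics/top0.png

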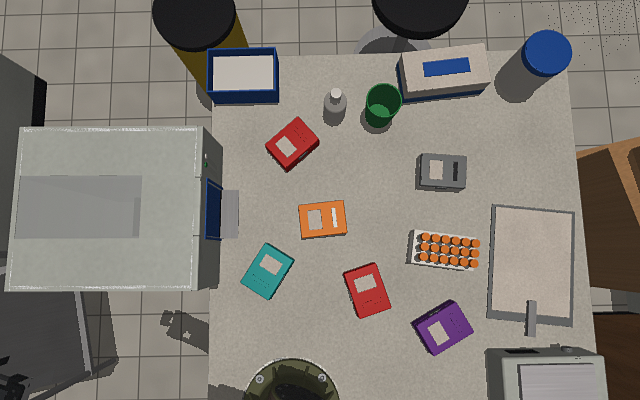

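Run:
```python
from h import *
p=cam('top')
print(proj(p,[[0,0,0],[.171,.523,.213],[.3,.3,0]]))
hsv=cv2.cvtColor(p['img'],cv2.COLOR_RGB2HSV)
m=cv2.inRange(hsv,(8,140,120),(20,255,255)); m[:,:280]=0;m[:,370:]=0
m=cv2.morphologyEx(m,cv2.MORPH_CLOSE,np.ones((25,25)))
c=max(cv2.findContours(m,0,1)[0],key=cv2.contourArea).reshape(-1,2)
W=np.array([ray(p,u,0.05)[:2] for u in c])
r=cv2.minAreaRect((W*1000).astype(np.float32));print('box top',r,cv2.boxPoints(r))
for k in ['specimen_box_center','flap','empty_box_center','tube_rack','dropper_bottle','waste_beaker']:
  for b in ctrl.boxes_of(k,p): print(k,b['point'],ray(p,b['point'],0.05).round(3),round(b['confidence'],2))
f=[b for b in ctrl.trace('flap',p)][0]
ys,xs=np.nonzero(f['pixels']);print(xs.min(),xs.max(),ys.min(),ys.max())
cc=cv2.resize(p['img'][120:300,130:370],None,fx=3.3,fy=3.3,interpolation=cv2.INTER_CUBIC)
cv2.imwrite('pics/topc.png',cc[:,:,::-1])
s=cam('scene'); 
cc=cv2.resize(s['img'][90:250,250:450],None,fx=3.7,fy=3.7,interpolation=cv2.INTER_CUBIC)
cv2.imwrite('pics/scc.png',cc[:,:,::-1])
```

```text
[[290.91640726 408.62211593]
 [ 25.51130696 367.79884234]
 [175.83874926 290.46583296]]
box top ((477.8008117675781, -89.56465148925781), (84.57614135742188, 116.45866394042969), 5.4857048988342285) [[ 430.13986   -35.644634]
 [ 441.27298  -151.56993 ]
 [ 525.4618   -143.48466 ]
 [ 514.3286    -27.559372]]
specimen_box_center [323.9, 220.0] [ 0.474 -0.094  0.05 ] 0.92
specimen_box_center [440.6, 325.5] [ 0.207 -0.376  0.05 ] 0.89
specimen_box_center [266.6, 274.3] [0.34  0.053 0.05 ] 0.86
specimen_box_center [292.4, 142.6] [ 0.679 -0.016  0.05 ] 0.75
specimen_box_center [367.3, 291.2] [ 0.293 -0.198  0.05 ] 0.66
flap [211.0, 209.6] [0.507 0.195 0.05 ] 0.56
empty_box_center [442.0, 170.2] [ 0.596 -0.402  0.05 ] 0.65
tube_rack [439.8, 248.0] [ 0.397 -0.385  0.05 ] 0.82
dropper_bottle [333.8, 104.5] [ 0.78  -0.127  0.05 ] 0.73
waste_beaker [376.4, 104.1] [ 0.778 -0.24   0.05 ] 0.8
206 220 184 236
```

View pics/topc.png

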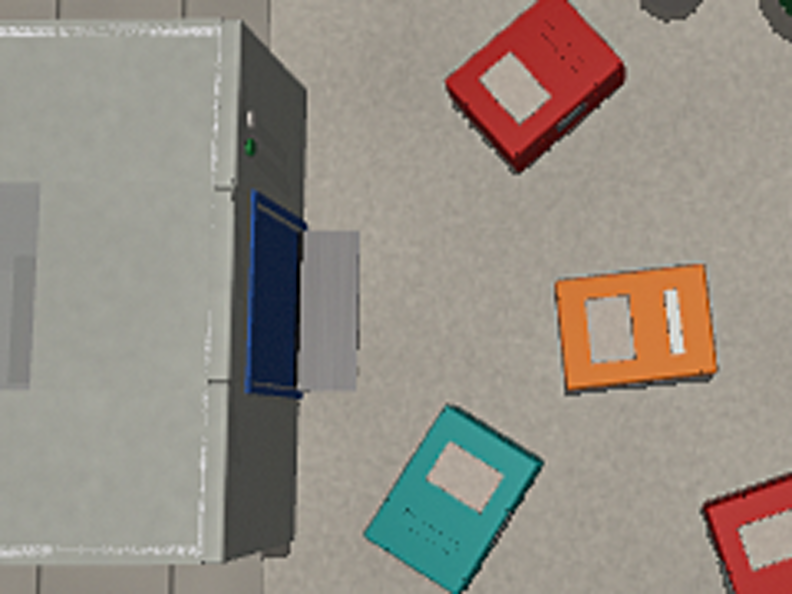

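View pics/scc.png

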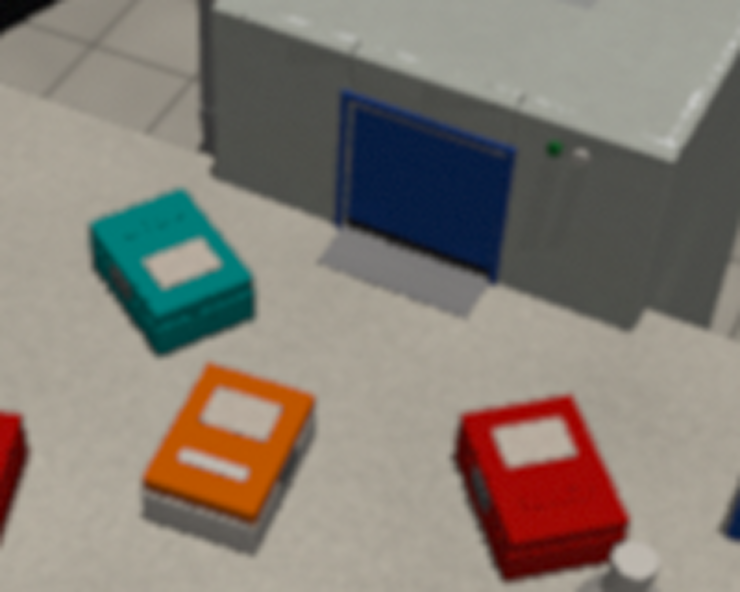

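Run:
```python
from h import *
p=cam('top')
for n,u,v,z in [('botR',306,90,0),('botL',288,556,0),('topR',240,18,.178),('topL',222,560,.178),('fr bR',305,228,0),('fr bL',300,397,0),('fr tR',255,192,.136),('fr tL',248,392,.136),('ap',302,231,0),('ap',358,232,0),('ap',357,389,0),('ap',300,389,0)]:
    print(n,(ray(p,[u/3.3+130-.35,v/3.3+120-.35],z)*1000).round())
s=cam('scene')
k=3.7
for n,u,v,z in [('fr bL',338,226,0),('fr bR',497,281,0),('fr tL',342,93,.136),('fr tR',514,150,.136),('frontbotR',632,328,0),('frontbotL',215,172,0),('ap',335,228,0),('ap',318,260,0),('ap',466,314,0),('ap',492,282,0),('boxfrontL',210,366,.05),('boxfrontR',315,401,.05),('bbL',147,488,.05),('bbR',250,519,.05)]:
    print(n,(ray(s,[u/k+250-.35,v/k+90-.35],z)*1000).round())
```

```text
botR [686. 181.   0.]
botL [304. 192.   0.]
topR [687. 180. 178.]
topL [318. 186. 178.]
fr bR [569. 180.   0.]
fr bL [430. 183.   0.]
fr tR [573. 181. 136.]
fr tL [430. 184. 136.]
ap [567. 183.   0.]
ap [565. 137.   0.]
ap [436. 137.   0.]
ap [437. 183.   0.]
fr bL [431. 187.   0.]
fr bR [571. 189.  -0.]
fr tL [428. 189. 136.]
fr tR [569. 189. 136.]
frontbotR [684. 190.   0.]
frontbotL [310. 199.   0.]
ap [430. 184.   0.]
ap [434. 144.   0.]
ap [564. 144.  -0.]
ap [568. 186.  -0.]
boxfrontL [434. -37.  50.]
boxfrontR [517. -32.  50.]
bbL [ 450. -156.   50.]
bbR [ 525. -147.   50.]
```

>>> {"fn": "play_rows", "kwargs": {
  "twist": [
    [0,0,0],
    [0,0,0],
    [0,0,0],
    [0,0,-0.09],
    [0,0,-0.09],
    [0,0,-0.09],
    [0,0,-0.09],
    [0,0,-0.09],
    [0,0,-0.09],
    [0,0,-0.09],
    [0,0,-0.09],
    [0,0,-0.09]
  ],
  "travel": [
    [0,0,0.7],
    [0,0,0.7],
    [0,0,0.7],
    [0.5,-0.6,0],
    [0.5,-0.6,0],
    [0.5,-0.6,0],
    [0.5,-0.6,0],
    [0.5,-0.6,0],
    [0.5,-0.7,0],
    [0.5,-0.7,0],
    [0.5,-0.7,0],
    [0.5,-0.7,0]
  ],
  "grip": [0,0,0,0,0,0,0,0,0,0,0,0]
}}

```text
time_s: 2.8
ee_pos: [0.397, 0.231, 0.3187]
eef_rot: [-1.57, 0.0, -1.595]
force: [-0.1, 0.4, -0.3]
grip_width: 0.0469
```

>>> {"fn": "play_rows", "kwargs": {
  "twist": [
    [0,0,0],
    [0,0,0],
    [0,0,0],
    [0,0,0],
    [0,0,0],
    [0,0,0],
    [0,0,0],
    [0,0,0],
    [0,0,0],
    [0,0,0],
    [0,0,0],
    [0,0,0]
  ],
  "travel": [
    [0.16,-0.8,0],
    [0.16,-0.8,0],
    [0.16,-0.8,0],
    [0.16,-0.8,0],
    [0.16,-0.8,0],
    [0.16,-0.8,0],
    [0.16,-0.8,0],
    [0.16,-0.8,0],
    [0.16,-0.8,0],
    [0.16,-0.7,0],
    [0.14,-0.5,0],
    [0,0,0]
  ],
  "grip": [0,0,0,0,0,0,0,0,0,0,0,0]
}}

```text
time_s: 4.0
ee_pos: [0.4834, -0.1898, 0.3177]
eef_rot: [-1.572, 0.0, -1.592]
force: [0.0, 0.5, 0.5]
grip_width: 0.0469
```

>>> {"fn": "play_rows", "kwargs": {
  "twist": [
    [0,0,0],
    [0,0,0],
    [0,0,0],
    [0,0,0],
    [0,0,0],
    [0,0,0],
    [0,0,0],
    [0,0,0],
    [0,0,0],
    [0,0,0]
  ],
  "travel": [
    [0,0,-0.8],
    [0,0,-0.8],
    [0,0,-0.8],
    [0,0,-0.8],
    [0,0,-0.8],
    [0,0,-0.8],
    [0,0,-0.6],
    [0,0,-0.3],
    [0,0,-0.1],
    [0,0,0]
  ],
  "grip": [0,0,0,0,0,0,0,0,0,0]
}}

```text
time_s: 5.0
ee_pos: [0.4833, -0.1869, 0.0285]
eef_rot: [-1.571, 0.0, -1.589]
force: [0.4, 0.2, -0.1]
grip_width: 0.0468
```

Run:
```python
from h import *
cam('scene','s1');p=cam('top','t1')
```

```text
(no output)
```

View pics/s1.png

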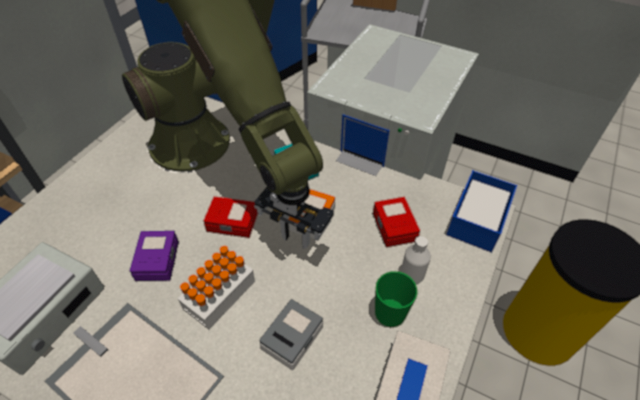

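View pics/t1.png

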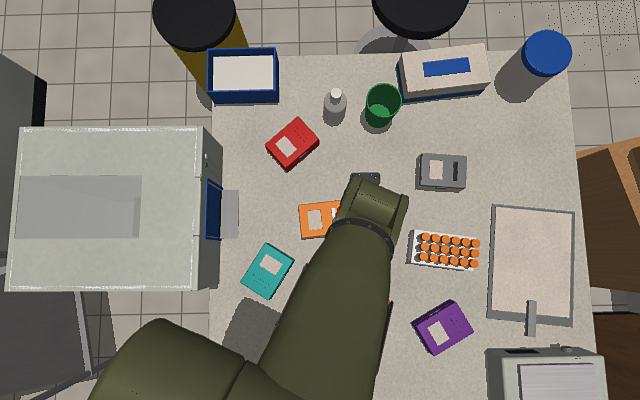

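>>> {"fn": "play_rows", "kwargs": {
  "twist": [
    [0,0,0],
    [0,0,0],
    [0,0,0],
    [0,0,0],
    [0,0,0],
    [0,0,0],
    [0,0,0],
    [0,0,0],
    [0,0,0],
    [0,0,0],
    [0,0,0],
    [0,0,0]
  ],
  "travel": [
    [0,0.12,-0.05],
    [0,0.12,-0.05],
    [0,0.12,0],
    [0,0.08,0],
    [0,0.08,0],
    [0,0.08,0],
    [0,0.08,0],
    [0,0.08,0],
    [0,0.08,0],
    [0,0.08,0],
    [0,0.08,0],
    [0,0.08,0]
  ],
  "grip": [0,0,0,0,0,0,0,0,0,0,0,0]
}}

```text
time_s: 6.3
ee_pos: [0.4836, -0.1331, 0.0236]
eef_rot: [-1.57, -0.0, -1.589]
force: [-0.6, -3.8, 1.9]
grip_width: 0.047
```

```bash
cat >> h.py <<'E'
def box(p,edge=False):
    hsv=cv2.cvtColor(p['img'],cv2.COLOR_RGB2HSV)
    m=cv2.inRange(hsv,(8,140,110),(20,255,255)); m[:,:130]=0;m[:,390:]=0
    m=cv2.morphologyEx(m,cv2.MORPH_CLOSE,np.ones((9,9)))
    c=max(cv2.findContours(m,0,1)[0],key=cv2.contourArea).reshape(-1,2)
    W=np.array([ray(p,u,0.05)[:2]*1000 for u in c])
    r=cv2.minAreaRect(W.astype(np.float32));return cv2.boxPoints(r).round(),r[2]
E
python3 - <<'E'
from h import *
p=cam('top','t2');print(box(p))
cc=cv2.resize(p['img'][120:300,190:430],None,fx=3.3,fy=3.3,interpolation=cv2.INTER_CUBIC)
cv2.imwrite('pics/t2.png',cc[:,:,::-1])
E
```

```text
(array([[444., -63.],
       [526., -65.],
       [527.,  -8.],
       [445.,  -6.]], dtype=float32), 88.78605651855469)
```

View pics/t2.png

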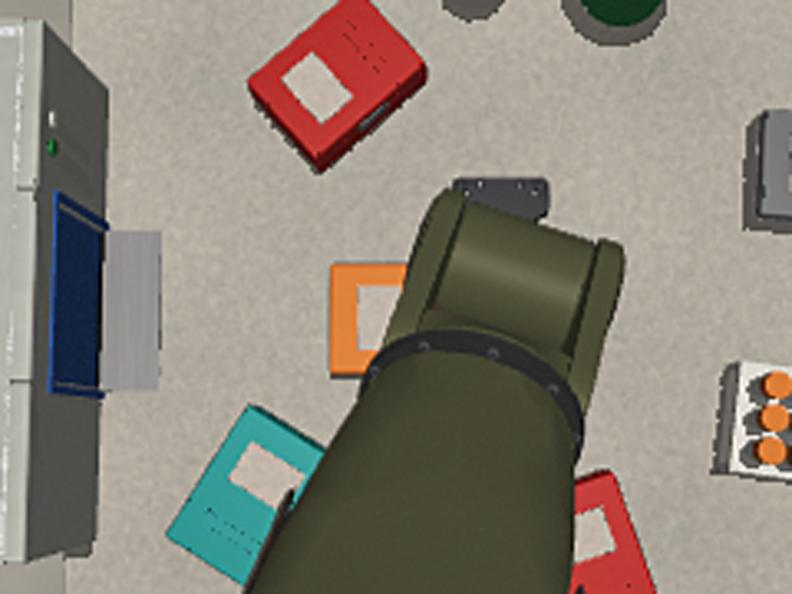

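>>> {"fn": "play_rows", "kwargs": {
  "twist": [
    [0,0,0],
    [0,0,0],
    [0,0,0],
    [0,0,0],
    [0,0,0],
    [0,0,0],
    [0,0,0],
    [0,0,0],
    [0,0,0],
    [0,0,0],
    [0,0,0],
    [0,0,0]
  ],
  "travel": [
    [0.014,0.08,0],
    [0.014,0.08,0],
    [0.014,0.08,0],
    [0.014,0.08,0],
    [0.014,0.08,0],
    [0.014,0.08,0],
    [0.014,0.08,0],
    [0.014,0.08,0],
    [0.014,0.08,0],
    [0.014,0.08,0],
    [0.014,0.08,0],
    [0.014,0.08,0]
  ],
  "grip": [0,0,0,0,0,0,0,0,0,0,0,0]
}}

```text
time_s: 7.55
ee_pos: [0.4918, -0.0851, 0.0235]
eef_rot: [-1.571, -0.0, -1.589]
force: [-0.1, -5.8, 4.7]
grip_width: 0.0471
```

Run:
```python
from h import *
p=cam('top','t2');print(box(p))
```

```text
(array([[453.,  -1.],
       [535.,  -3.],
       [536.,  41.],
       [454.,  42.]], dtype=float32), 88.7817153930664)
```

>>> {"fn": "play_rows", "kwargs": {
  "twist": [
    [0,0,0],
    [0,0,0],
    [0,0,0],
    [0,0,0],
    [0,0,0],
    [0,0,0],
    [0,0,0],
    [0,0,0],
    [0,0,0],
    [0,0,0],
    [0,0,0],
    [0,0,0]
  ],
  "travel": [
    [0.012,0.08,0],
    [0.012,0.08,0],
    [0.012,0.08,0],
    [0.012,0.08,0],
    [0.012,0.08,0],
    [0.012,0.08,0],
    [0.012,0.08,0],
    [0.012,0.08,0],
    [0.012,0.08,0],
    [0,-0.3,0],
    [0,-0.5,0],
    [0,0,0.1]
  ],
  "grip": [0,0,0,0,0,0,0,0,0,0,0,0]
}}

```text
time_s: 8.8
ee_pos: [0.4966, -0.0915, 0.0278]
eef_rot: [-1.572, 0.001, -1.591]
force: [-0.8, -1.0, 1.0]
grip_width: 0.0472
```

Run:
```python
from h import *
p=cam('top','t3');print(box(p))
print(ctrl.get_obs()['qpos'].round(2))
```

```text
(array([[456., -11.],
       [541., -11.],
       [541.,  77.],
       [456.,  77.]], dtype=float32), 89.92027282714844)
[-0.25  0.44  1.81  0.    0.89 -0.23]
```

View pics/t3.png

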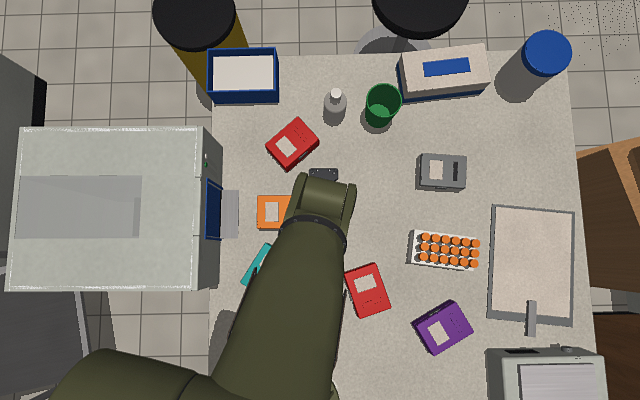

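>>> {"fn": "play_rows", "kwargs": {
  "twist": [
    [0.083,0,0],
    [0.083,0,0],
    [0.083,0,0],
    [0.083,0,0],
    [0.083,0,0],
    [0.083,0,0],
    [0,0,0]
  ],
  "travel": [
    [0,0,0.05],
    [0,0,0.05],
    [0,0,0],
    [0,0,0],
    [0,0,0],
    [0,0,0],
    [0,0,0]
  ],
  "grip": [0,0,0,0,0,0,0]
}}

```text
time_s: 9.55
ee_pos: [0.4964, -0.0901, 0.0319]
eef_rot: [-1.593, 0.787, -1.602]
force: [0.5, -0.0, -0.7]
grip_width: 0.0468
```

Run:
```python
from h import *
p=cam('scene','s3')
o=ctrl.get_obs();print(o['qpos'].round(2),o['ee_pos'],o['eef_rot'])
```

```text
[-0.57  0.68  1.64  0.65  1.37 -0.87] [ 0.49670276 -0.08978736  0.03228837] [-1.59211988  0.7814223  -1.60041963]
```

View pics/s3.png

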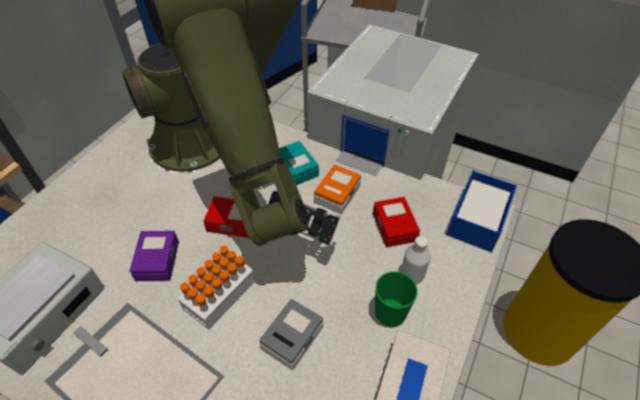

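>>> {"fn": "play_rows", "kwargs": {
  "twist": [
    [0,0,0],
    [0,0,0],
    [0,0,0],
    [0,0,0],
    [0,0,0],
    [0,0,0],
    [0,0,0],
    [0,0,0],
    [0,0,0],
    [0,0,0],
    [0,0,0],
    [0,0,0]
  ],
  "travel": [
    [0.02,0.2,-0.08],
    [0.02,0.2,0],
    [0.02,0.1,0],
    [0,0.08,0],
    [0,0.08,0],
    [0,0.08,0],
    [0,0.08,0],
    [0,0.08,0],
    [0,0.08,0],
    [0,0.08,0],
    [0,0.08,0],
    [0,0.08,0]
  ],
  "grip": [0,0,0,0,0,0,0,0,0,0,0,0]
}}

```text
time_s: 10.8
ee_pos: [0.5001, -0.0281, 0.0294]
eef_rot: [-1.589, 0.782, -1.597]
force: [-0.1, -2.6, 0.9]
grip_width: 0.0468
```

>>> {"fn": "play_rows", "kwargs": {
  "twist": [
    [0,0,0],
    [0,0,0],
    [0,0,0],
    [0,0,0],
    [0,0,0],
    [0,0,0],
    [0,0,0],
    [0,0,0],
    [0,0,0],
    [0,0,0],
    [0,0,0],
    [0,0,0]
  ],
  "travel": [
    [0,0.08,0],
    [0,0.08,0],
    [0,0.08,0],
    [0,0.08,0],
    [0,0.08,0],
    [0,0.08,0],
    [0,0.08,0],
    [0,0.08,0],
    [0,0.08,0],
    [0,0.08,0],
    [0,0.08,0],
    [0,0.08,0]
  ],
  "grip": [0,0,0,0,0,0,0,0,0,0,0,0]
}}

```text
time_s: 12.0
ee_pos: [0.5001, 0.02, 0.0294]
eef_rot: [-1.589, 0.782, -1.597]
force: [-0.0, -2.9, 1.7]
grip_width: 0.0465
```

Run:
```python
from h import *
p=cam('top','t4');print(box(p));p=cam('scene','s4')
cc=cv2.resize(p['img'][70:250,200:440],None,fx=3.3,fy=3.3,interpolation=cv2.INTER_CUBIC)
cv2.imwrite('pics/s4.png',cc[:,:,::-1])
```

```text
(array([[453.,  34.],
       [539.,  32.],
       [541., 148.],
       [456., 150.]], dtype=float32), 88.78214263916016)
```

View pics/t4.png

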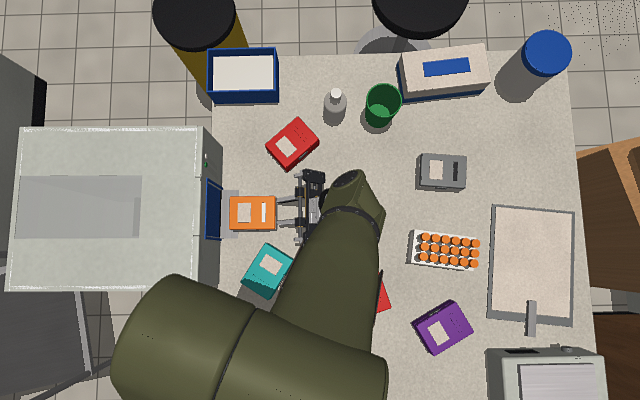

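View pics/s4.png

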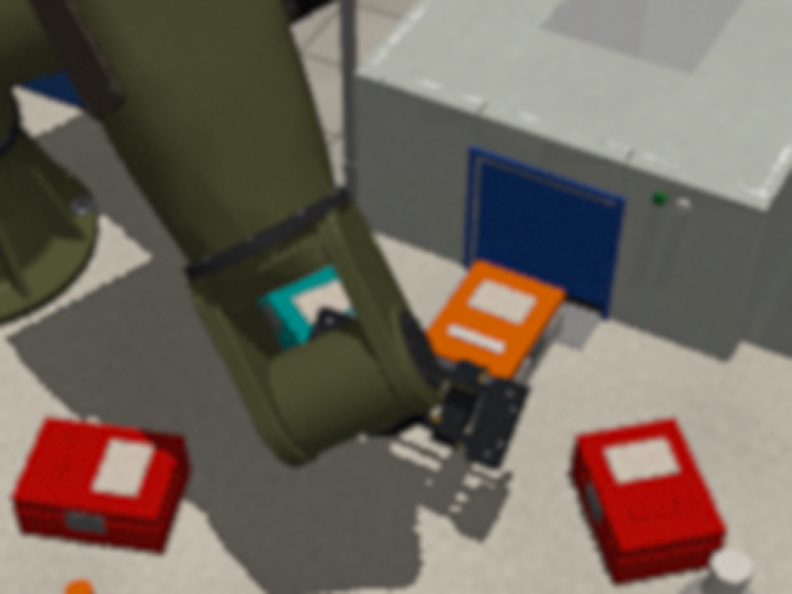

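>>> {"fn": "play_rows", "kwargs": {
  "twist": [
    [0,0,0],
    [0,0,0],
    [0,0,0],
    [0,0,0],
    [0,0,0],
    [0,0,0],
    [0,0,0],
    [0,0,0],
    [0,0,0],
    [0,0,0],
    [0,0,0],
    [0,0,0]
  ],
  "travel": [
    [0,0.08,0],
    [0,0.08,0],
    [0,0.08,0],
    [0,0.08,0],
    [0,0.08,0],
    [0,0.08,0],
    [0,0.08,0],
    [0,0.08,0],
    [0,0.08,0],
    [0,0.08,0],
    [0,0.08,0],
    [0,0.08,0]
  ],
  "grip": [0,0,0,0,0,0,0,0,0,0,0,0]
}}

```text
time_s: 13.3
ee_pos: [0.5001, 0.0679, 0.0295]
eef_rot: [-1.589, 0.782, -1.597]
force: [-0.0, -3.6, 1.3]
grip_width: 0.0471
```

>>> {"fn": "play_rows", "kwargs": {
  "twist": [
    [0,0,0],
    [0,0,0],
    [0,0,0],
    [0,0,0],
    [0,0,0],
    [0,0,0],
    [0,0,0],
    [0,0,0],
    [0,0,0],
    [0,0,0]
  ],
  "travel": [
    [0,0.08,0],
    [0,0.08,0],
    [0,0.08,0],
    [0,0.08,0],
    [0,0.08,0],
    [0,0.08,0],
    [0,0.08,0],
    [0,0.08,0],
    [0,0.08,0],
    [0,0.08,0]
  ],
  "grip": [0,0,0,0,0,0,0,0,0,0]
}}

```text
time_s: 14.3
ee_pos: [0.5001, 0.1079, 0.0294]
eef_rot: [-1.589, 0.782, -1.597]
force: [-0.0, -5.2, 1.8]
grip_width: 0.0468
```

Run:
```python
from h import *
p=cam('top','t5');p=cam('scene','s5')
cc=cv2.resize(p['img'][70:250,200:440],None,fx=3.3,fy=3.3,interpolation=cv2.INTER_CUBIC)
cv2.imwrite('pics/s5.png',cc[:,:,::-1])
```

```text
(no output)
```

View pics/t5.png

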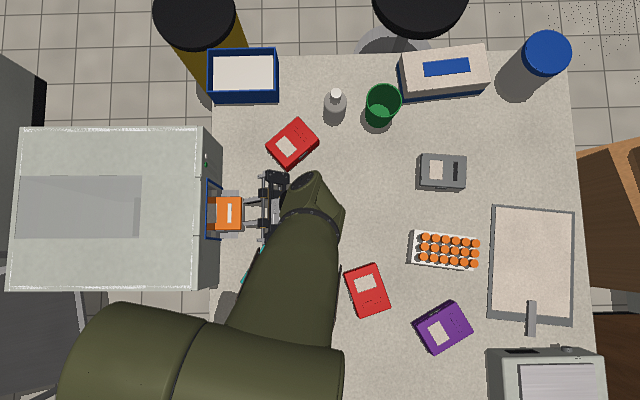

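View pics/s5.png

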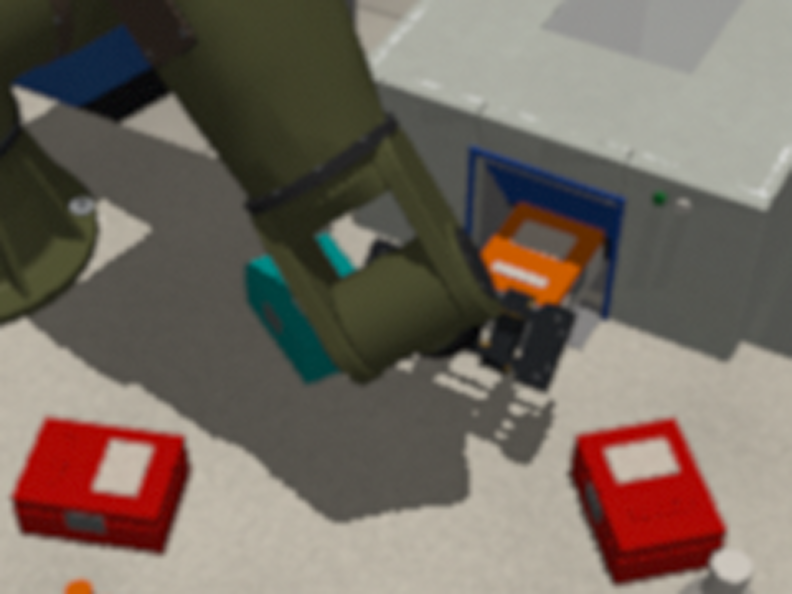

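>>> {"fn": "play_rows", "kwargs": {
  "twist": [
    [0,0,0],
    [0,0,0],
    [0,0,0],
    [0,0,0],
    [0,0,0],
    [0,0,0],
    [0,0,0],
    [0,0,0],
    [0,0,0],
    [0,0,0],
    [0,0,0],
    [0,0,0]
  ],
  "travel": [
    [0,0.08,0],
    [0,0.08,0],
    [0,0.08,0],
    [0,0.08,0],
    [0,0.08,0],
    [0,0.08,0],
    [0,0.08,0],
    [0,0.08,0],
    [0,0.08,0],
    [0,0.08,0],
    [0,0.08,0],
    [0,0.08,0]
  ],
  "grip": [0,0,0,0,0,0,0,0,0,0,0,0]
}}

```text
time_s: 15.6
ee_pos: [0.5003, 0.1559, 0.0297]
eef_rot: [-1.588, 0.782, -1.596]
force: [0.9, -5.4, 3.3]
grip_width: 0.047
```

>>> {"fn": "play_rows", "kwargs": {
  "twist": [
    [0,0,0],
    [0,0,0],
    [0,0,0],
    [0,0,0],
    [0,0,0],
    [0,0,0],
    [0,0,0]
  ],
  "travel": [
    [0,0.08,0],
    [0,0.08,0],
    [0,0.08,0],
    [0,0.08,0],
    [0,0.08,0],
    [0,0.08,0],
    [0,0.08,0]
  ],
  "grip": [0,0,0,0,0,0,0]
}}

```text
time_s: 16.3
ee_pos: [0.5003, 0.184, 0.0298]
eef_rot: [-1.588, 0.783, -1.596]
force: [0.6, -2.3, 0.8]
grip_width: 0.0469
```

Run:
```python
from h import *
p=cam('top','t6');
cc=cv2.resize(p['img'][120:300,130:370],None,fx=3.3,fy=3.3,interpolation=cv2.INTER_CUBIC)
cv2.imwrite('pics/t6.png',cc[:,:,::-1])
p=cam('scene','s6')
cc=cv2.resize(p['img'][70:250,200:440],None,fx=3.3,fy=3.3,interpolation=cv2.INTER_CUBIC)
cv2.imwrite('pics/s6.png',cc[:,:,::-1])
```

```text
(no output)
```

View pics/t6.png

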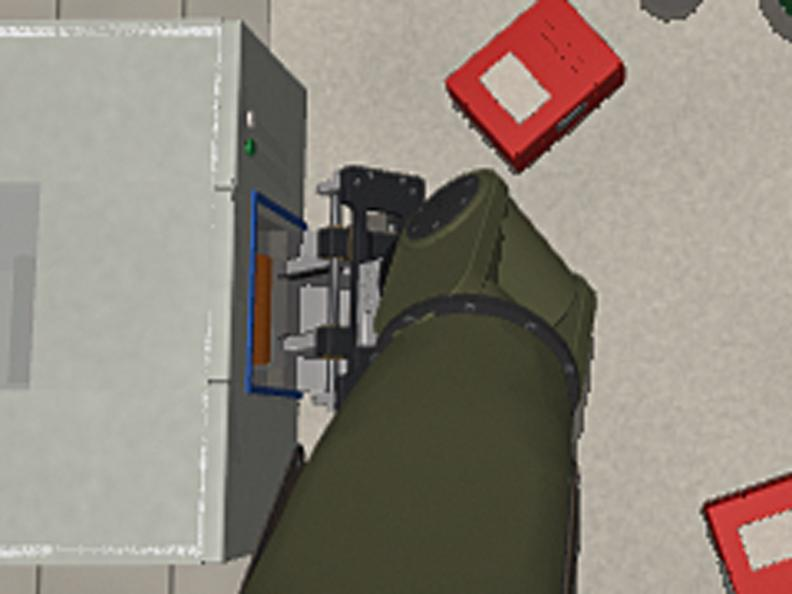

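View pics/s6.png

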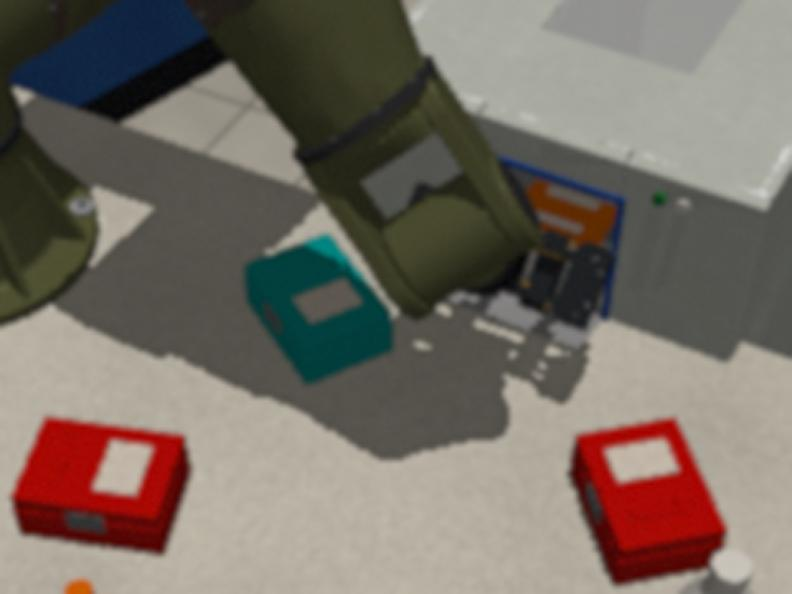

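>>> {"fn": "play_rows", "kwargs": {
  "twist": [
    [0,0,0],
    [0,0,0],
    [0,0,0],
    [0,0,0],
    [0,0,0]
  ],
  "travel": [
    [0,0.06,0],
    [0,0.06,0],
    [0,0.06,0],
    [0,0,0],
    [0,0,0]
  ],
  "grip": [0,0,0,0,0]
}}

```text
time_s: 16.9
ee_pos: [0.4999, 0.1928, 0.0293]
eef_rot: [-1.59, 0.782, -1.597]
force: [-0.1, -0.0, -0.9]
grip_width: 0.0467
```

Run:
```python
from h import *
p=cam('top','t6');
cc=cv2.resize(p['img'][160:260,170:280],None,fx=6,fy=6,interpolation=cv2.INTER_CUBIC)
cv2.imwrite('pics/t7.png',cc[:,:,::-1])
p=cam('scene','s6')
cc=cv2.resize(p['img'][70:200,300:440],None,fx=4.5,fy=4.5,interpolation=cv2.INTER_CUBIC)
cv2.imwrite('pics/s7.png',cc[:,:,::-1])
```

```text
(no output)
```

View pics/t7.png

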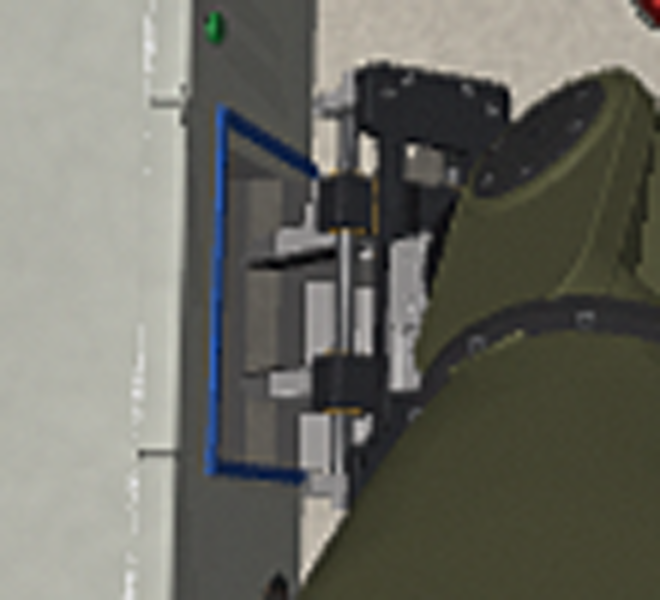

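View pics/s7.png

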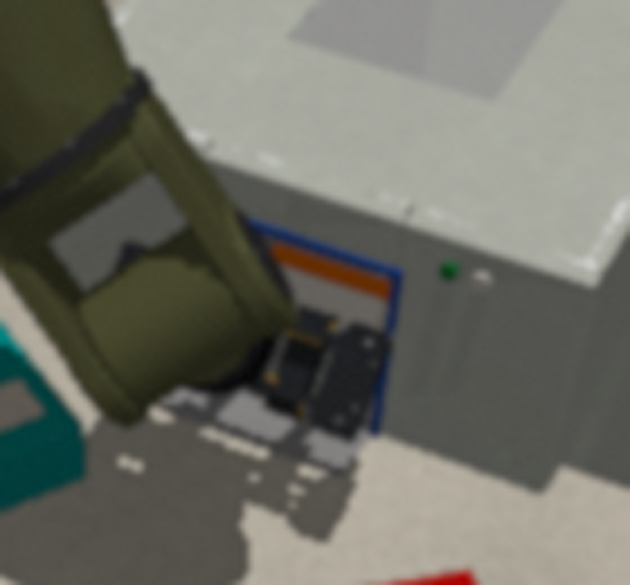

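>>> {"fn": "play_rows", "kwargs": {
  "twist": [
    [0,0,0],
    [0,0,0],
    [0,0,0],
    [0,0,0],
    [0,0,0]
  ],
  "travel": [
    [0,0,0],
    [0,0,0],
    [0,0,0],
    [0,0,0],
    [0,0,0]
  ],
  "grip": [0,0,0,0,0]
}}

```text
time_s: 17.5
ee_pos: [0.5001, 0.1926, 0.0294]
eef_rot: [-1.589, 0.782, -1.597]
force: [0.4, -0.3, -0.3]
grip_width: 0.0469
```

Run:
```python
from h import *
p=cam('scene','s6')
cc=cv2.resize(p['img'][70:200,300:440],None,fx=4.5,fy=4.5,interpolation=cv2.INTER_CUBIC)
cv2.imwrite('pics/s8.png',cc[:,:,::-1])
```

```text
(no output)
```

View pics/s8.png

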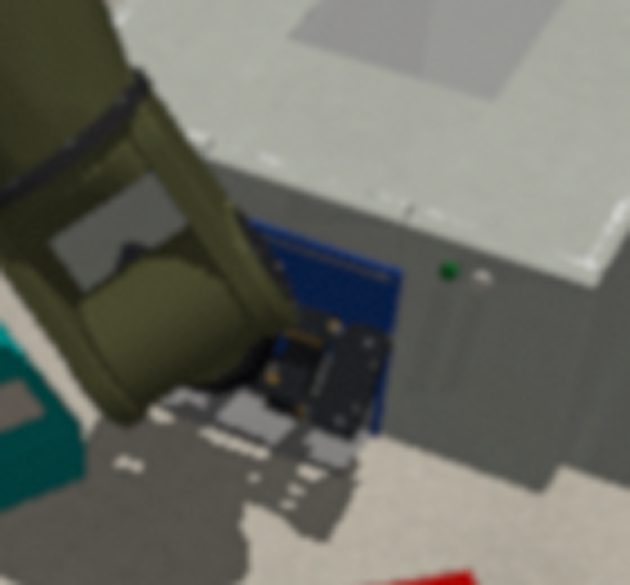

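The box has gone and the flap has swung down onto the fingers. Draw back slowly.

>>> {"fn": "play_rows", "kwargs": {
  "twist": [
    [0,0,0],
    [0,0,0],
    [0,0,0],
    [0,0,0],
    [0,0,0],
    [0,0,0],
    [0,0,0],
    [0,0,0],
    [0,0,0],
    [0,0,0],
    [0,0,0],
    [0,0,0]
  ],
  "travel": [
    [0,-0.1,0],
    [0,-0.1,0],
    [0,-0.1,0],
    [0,-0.1,0],
    [0,-0.1,0],
    [0,-0.15,0],
    [0,-0.2,0],
    [0,-0.3,0],
    [0,-0.3,0],
    [0,-0.3,0],
    [0,-0.3,0],
    [0,0,0]
  ],
  "grip": [0,0,0,0,0,0,0,0,0,0,0,0]
}}

```text
time_s: 18.75
ee_pos: [0.5005, 0.0882, 0.0294]
eef_rot: [-1.589, 0.782, -1.599]
force: [0.1, -0.6, 0.0]
grip_width: 0.047
```

Run:
```python
from h import *
p=cam('scene','s9');p=cam('top','t9')
```

```text
(no output)
```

View pics/s9.png

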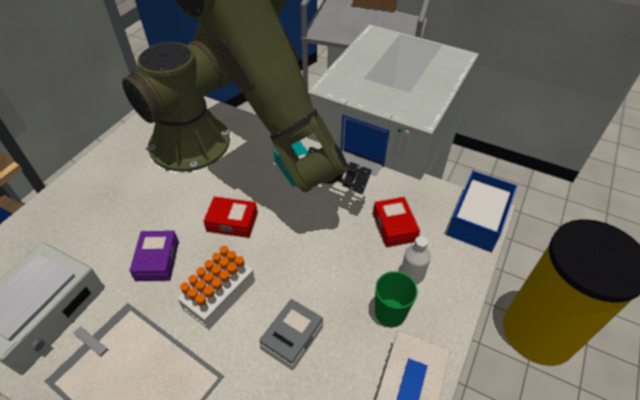

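View pics/t9.png

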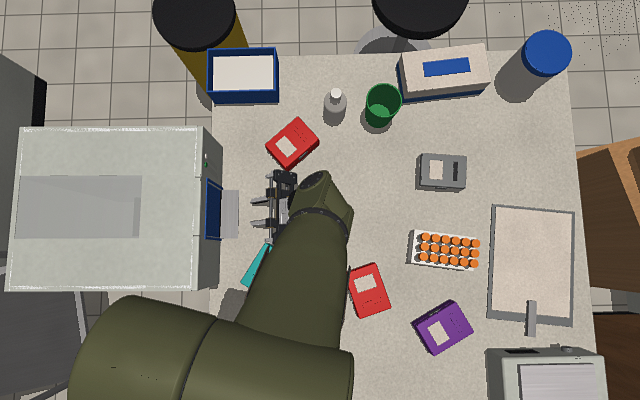

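>>> {"fn": "play_rows", "kwargs": {
  "twist": [
    [0,0,0],
    [0,0,0],
    [0,0,0],
    [0,0,0],
    [0,0,0],
    [0,0,0],
    [0,0,0],
    [0,0,0],
    [0,0,0],
    [0,0,0],
    [0,0,0],
    [0,0,0]
  ],
  "travel": [
    [0,-0.2,0.3],
    [0,-0.2,0.5],
    [0,-0.2,0.5],
    [0,-0.2,0.5],
    [0,0,0.4],
    [0,0,0],
    [0,0,0],
    [0,0,0],
    [0,0,0],
    [0,0,0],
    [0,0,0],
    [0,0,0]
  ],
  "grip": [0,0,0,0,0,0,0,0,0,0,0,0]
}}

```text
time_s: 20.05
ee_pos: [0.5001, 0.0501, 0.1393]
eef_rot: [-1.589, 0.782, -1.597]
force: [-0.5, -0.1, 0.1]
grip_width: 0.0471
```

Run:
```python
from h import *
a=cv2.imread('pics/top0.png')[:,:,::-1].copy()
p=cam('top')
def fl(i):
    h=cv2.cvtColor(i[180:245,195:225].copy(),cv2.COLOR_RGB2HSV);return (cv2.inRange(h,(105,150,20),(130,255,255))>0)
A,B=fl(a),fl(p['img']);print(A.sum(),B.sum(),(A^B).sum())
p=cam('scene','s10')
s=cv2.imread('pics/scene0.png')[:,:,::-1]
cc=cv2.resize(np.vstack([s[100:190,300:430],p['img'][100:190,300:430]]),None,fx=3.3,fy=3.3,interpolation=cv2.INTER_CUBIC)
cv2.imwrite('pics/s10.png',cc[:,:,::-1])
```

```text
777 777 8
```

View pics/s10.png

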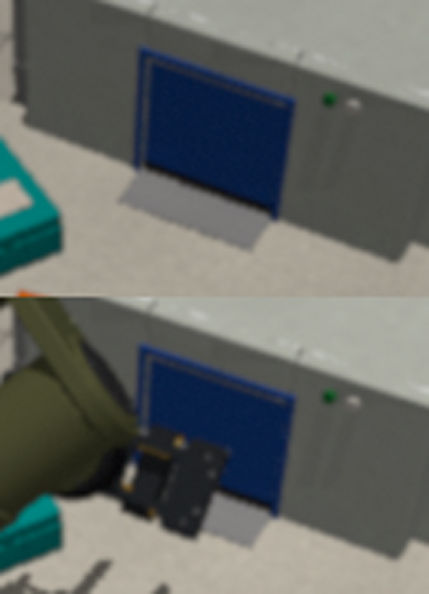

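The flap looks the same as at the start: it covers 777 pixels both times, with 8 differing. The hand is clear, so I'm handing in.

```bash
python3 -c "
from station import ctrl
print(ctrl.hand_in())"
```

```text
the job is handed in; nothing more can be done
None
```

The orange-lidded box was pushed in through the flap and dropped off the ledge. The hand was then drawn back out, and I handed the job in at about 20 s of the 61 s allowed.

I squared the box up with two half-open fingers. I then tilted the hand 45° and pushed at about 40 mm/s. The wrist force read at most about 7 N at the end of each move; forces in between were not read.

**Last checks:**
- **Flap:** it hangs shut, matching the starting picture (777 blue pixels both times, 8 differing).
- **Box:** it is no longer visible, and the push force fell to about zero as it went. Its resting place in the chute is hidden from the cameras, so I inferred it rather than saw it.
- **Hand:** it was clear of everything, with about 0 N at the wrist.
- **Other things on the bench:** they looked unmoved in the pictures after the drop. The turquoise box was partly hidden by the arm, so I could not compare it fully. I did not re-measure positions.

No check failed or disagreed.

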